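Clean and swap the quick-release fixture plate

ROBOT

A 6-joint arm with a two-finger parallel gripper is mounted at the origin on the work surface. World frame = base frame: x ahead of the robot, y to its left, z up, the work surface at z = 0. Lengths are in m, angles in degrees, forces in N, time in s.
With the tool pointing down it reaches from about 0.3 to 0.75 m from the base axis. Payload 8.5 kg.
Tool frame: the origin (TCP) lies between the finger pads, 19 mm behind the fingertips; this is the grasp point; z points along the fingers, y is the line along which they close (so a half turn about z gives the same grasp; the last joint's range is limited). The gripper opens to 85 mm and grips with 20 to 120 N. Pads are 22 mm wide; open, the fingers measure 114 mm over their backs; the gripper's body (76 mm by 85 mm) begins 54 mm behind the grasp point. The pads swing forward as they close: fully open they stand 13 mm farther back than shut.
Start: joints at [60.43, 21.807, 74.336, -0, 83.858, -12.336], TCP at [0.163, 0.525, 0.25] pointing down, gripper open.
Joint ranges: [-178.18, 178.18], [-50.72, 133.34], [12.68, 142.11], [-81.47, 261.47], [9.98, 163.14], [-165.26, 165.26]. Speed limits (degrees/s): [136.94, 136.94, 180, 180, 180, 180].

INTERFACE

Orientations are given as a 3x3 rotation matrix whose columns are the frame's x, y, z axes.
In Python, from station import r gives the robot as it stands. Calls block until the motion is done:
- r.reach(position, orientation): joint-space move of the TCP to a pose.
- r.movel(position, ori=None, max_speed=0.15): straight line of the TCP; ori=None keeps the orientation; max_speed is the mean speed in m/s.
- r.set_joints(angles): joint-space move.
- r.ungrasp() and r.close(): open the fingers fully, or close them until they stop; the grip force is fixed at half the most.
- r.sleep(seconds).
- r.ik(position, orientation): joint angles nearest the present ones, or None.
- r.get_obs(): the state.
- r.snapshot(name): name is "side" or "top" or "wrist"; returns a dict with "img" (384x512x3 uint8, red, green, blue), "K" (3x3 intrinsics, pixels), "origin" and "attitude" of the camera in the world. Camera axes: x right, y up, looking along -z (the intrinsics and any distortion apply to the point x, -y, -z); pixel columns grow to the right and rows downward; lengths in m; the calibration is good to about 2 mm. A picture is of the moment at which its call begins. There is no depth.
A pose or a line that the arm cannot do raises r.PlanningError and nothing moves.
- r.job_done(): hands the job in; it is judged then, once.
Trained networks look in a picture, given as the dict that the camera call returned (one of the last four; its "shot" number tells which), for a name from the list of things; names that differ only in an ending like _2 or _b are one class to them, and where a whole thing is asked for, a point or a joint stands for the part that bears it (a point fixed in the world has none). Each returns a list of dicts, best first, with "conf" (0 to 1); they miss things now and then, are a little off and sometimes report something else, mostly with a low value. They report only what shows in the picture. A call takes as long as a camera call.
- r.look_for(query, picture): "bbox" ([left, top, width, height] in pixels, round what is visible of it).
- r.trace(query, picture): "mask" (384x512 bool, what is visible of it) and "bbox" ([left, top, width, height] in pixels, round what is visible of it).
The state is a dict: "time_s": time; "q": joint angles; "qvel": joint speeds; "joint_efforts": joint torques, N m; "tool_pos": TCP position; "orientation": TCP orientation; "ft_force": force on the tool from outside, world axes, zero at the start; "moment": the same for the moment, N m; "width": opening from 0.0 (shut) to 1.0 (fully open); "finger_force": force on a finger pad.
Only numpy, scipy, OpenCV 4.12 (cv2) and the standard library are available. Lean on these libraries where they do the work, as an engineer would, in place of code of your own. Each camera call takes 0.05 s, during which the arm holds its last target. There are 200 camera calls.

TASK

Clean and swap the fixture plate: while the dirty plate is still locked in the bench dock, scrape all its loose chips into the dock's tray with the scraper block, not your fingers, and stand the scraper back on the bench. Then press the catch, slide the dirty plate out and lay it flat along the bars of the green sloped rest, grip block at the low end; slide the clean plate fully home until the catch clicks. Last, set every bearing cap waiting on the bench onto the clean plate's flat top, bolt heads up, side by side, and leave the other engine parts and the spanner undisturbed.

Things in the scene. Friction and masses are not known exactly. Their poses are not given: they have to be found in the camera images.
- dock: fixed bench dock, grey base 108 mm wide, x = -190 to +182, deck 20 mm above the bench. Origin: on the bench under a seated plate's origin; plates slide in along +x. Undercut rails (play 1.5 mm each side, tops 31 mm up) from x = -46 to 60, end stops 4 mm beyond home. A brass spring ejector (4 to 7 N) pushes the tongue's end over the last 24 mm of travel
- dock_seat (a point): point on the deck, 20 mm above the dock's origin: where a plate's origin lies when it is home, the plate's x along the dock's x
- dock_mouth (a point): point on the deck 135 mm before dock_seat (dock x = -135): a plate with its origin here lies free on the open apron, its body just before the rails, its tongue between them. The rails' mouths flare 4 mm wider each side from dock x = -46 to -75
- dock_tray (a point): middle of the floor of the open steel chip tray along the dock's -y side: dock x = -57 to 77, y = -54 to -152; floor 4 mm, walls 26 mm above the bench. Chips pushed over the plate's edge and the rail on this side fall into it
- catch (a joint): sprung U-shaped steel lever at the dock's inner end: 0 rad = down, its bar hooked behind a home plate's ridge; up to 0.42 as its pad is pressed; free of the ridge above 0.27; springs back. A plate sliding in lifts it and it drops to 0 with a click when home. Pressed, it lets the ejector push the plate 24 mm out, past the catch, in about 0.5 s; it need not be held after that
- catch_pad (a point): middle of the top of the catch's black pad (26 mm along the dock's x, 58 mm along y), at dock x = 162, 55 mm above the bench. Press it straight down: 13 mm for 0.29 rad, 18 mm at most, 4 to 9 N
- plate_a: the dirty plate, home in the dock at the start, chips on it: black plastic, body 120 (x) x 88 (y) x 16 mm, long edges stepped in (88 wide up to 4 mm, 82 to 8, 78 to the top). In front a tongue 36 wide, 8 thick, x = 60 to 115, on it a ramped steel ridge 8 high at x = 87 to 107. Origin: centre of the body's underside; x to the tongue, z up. 0.38 kg, balance 20 mm behind the origin
- plate_a_grip (a point): middle of plate_a's upright steel grip block (24 mm in x, 36 mm in y), which stands on the plate at x = -58 to -34, 16 to 56 mm above the underside; this point is at x = -46, 40 mm up: a good TCP point for a grasp from above, fingertips 5 mm over the plate
- plate_b: the clean plate, on the bench at the start: black plastic, body 120 (x) x 88 (y) x 16 mm, long edges stepped in (88 wide up to 4 mm, 82 to 8, 78 to the top). In front a tongue 36 wide, 8 thick, x = 60 to 115, on it a ramped steel ridge 8 high at x = 87 to 107. Origin: centre of the body's underside; x to the tongue, z up. 0.38 kg, balance 20 mm behind the origin
- plate_b_grip (a point): the same point in plate_b's grip block: at its x = -46, 40 mm above its underside, block 24 mm in x and 36 mm in y, top at 56 mm
- rest_bed: green sloped rest, fixed: two parallel bars (14 mm wide, 68 mm between centres) rising along its x at 15 degrees, with a lip across the low end. Origin: midway between the bars, level with their top faces, 55 mm above the bench; x points up the slope, z square to the bars. Bars from x = -90 to 100; the lip's inner face at x = -84, 10 mm proud of the bars
- scraper: scraper block standing on the bench: dark steel block 66 (x) x 50 (y) x 26 mm high, on it a wooden handle 40 (x) x 24 (y) mm up to 76 mm. Origin: centre of its underside. It scrapes with its long side across the stroke, moving along its y. 0.35 kg
- chip0: a loose alloy chip (flat flake 22 by 15 by 7 mm, 12 g) that may lie on plate_a's top, between its grip block and its tongue end; origin: centre of its underside. Two to four of the four chips are there
- chip1: a loose alloy chip (flat flake 22 by 15 by 7 mm, 12 g) that may lie on plate_a's top, between its grip block and its tongue end; origin: centre of its underside. Two to four of the four chips are there
- chip2: a loose alloy chip (flat flake 22 by 15 by 7 mm, 12 g) that may lie on plate_a's top, between its grip block and its tongue end; origin: centre of its underside. Two to four of the four chips are there
- chip3: a loose alloy chip (flat flake 22 by 15 by 7 mm, 12 g) that may lie on plate_a's top, between its grip block and its tongue end; origin: centre of its underside. Two to four of the four chips are there
- cap0: a bearing cap, plain aluminium block 60 (x) x 24 (y) x 22 mm high with two dark bolt heads 4 mm proud on its top, lying on the bench; origin: centre of its underside. 85 g. Two or three of the three are there
- cap1: a bearing cap, plain aluminium block 60 (x) x 24 (y) x 22 mm high with two dark bolt heads 4 mm proud on its top, lying on the bench; origin: centre of its underside. 85 g. Two or three of the three are there
- cap2: a bearing cap, plain aluminium block 60 (x) x 24 (y) x 22 mm high with two dark bolt heads 4 mm proud on its top, lying on the bench; origin: centre of its underside. 85 g. Two or three of the three are there
- piston: the aluminium piston, not part of the job: leave it where it is
- gear: the small gear, not part of the job: leave it where it is
- clutch_basket: the clutch basket, not part of the job: leave it where it is
- spanner: the spanner, not part of the job: leave it where it is

How it is judged:
By the outcome, as a careful person would: the job done as asked, in the order asked, and still so for the second after the job is handed in, with the robot touching nothing.
Of chip0, chip1, chip2, chip3 only 2 to 4 are there at a start; the rules pass over those that are not, and their reading is None.
Of cap0, cap1, cap2 only 2 to 3 are there at a start; the rules pass over those that are not, and their reading is None.
At some moment in a run one of scraper, plate_b may be knocked a few centimetres aside while the robot is not near it.
Once in a run the grip may slacken for a moment while it holds something.
It also fails if it takes over 210 s, if anything falls off the work surface, if the arm or the gripper's body presses on something with over 40 N, if the wrist force passes 120 N, or if a joint passes its speed limit or range.

## Working session

There is one attempt and no reset: what is moved stays moved. The work goes in short steps, each a Python script; the robot and the scene stay as the last script left them, time stands still between calls to the robot, and variables do not carry over. Pictures are saved under pics/ and viewed, at most 14 in all, crops included, and the job is handed in when it is done.

```bash
ls; mkdir -p pics; python3 - <<'E'
from station import r
import cv2
o=r.get_obs();print({k:o[k] for k in('time_s','tool_pos','orientation','width')})
for n in("top","side"):
    p=r.snapshot(n);cv2.imwrite(f'pics/{n}0.png',p['img'][:,:,::-1]);print(n,p['K'],p['origin'],p['attitude'],p.keys())
E
```

```text
pics
station.py
{'time_s': 0.0, 'tool_pos': array([0.16281503, 0.52506919, 0.24941539]), 'orientation': array([[-9.55098547e-01,  2.96287417e-01, -7.29145476e-04],
       [ 2.96288137e-01,  9.55097777e-01, -1.25571236e-03],
       [ 3.24353452e-04, -1.41536620e-03, -9.99998946e-01]]), 'width': 1.0042454239600225}
top [[354.84879053   0.         252.89079388]
 [  0.         354.84879053 188.90951435]
 [  0.           0.           1.        ]] [0.38647789 0.0333722  0.88469801] [[ 0.13493382  0.96742937 -0.21418047]
 [-0.99085311  0.13136747 -0.03086576]
 [-0.0017241   0.21638622  0.97630632]] dict_keys(['img', 'K', 'origin', 'attitude', 'shot'])
side [[436.87022166   0.         261.04175574]
 [  0.         436.87022166 186.58838972]
 [  0.           0.           1.        ]] [0.08168403 0.46962147 0.86894333] [[-0.68219512  0.56236307 -0.4672875 ]
 [-0.73113503 -0.5309354   0.42842638]
 [-0.0071683   0.63392065  0.77336487]] dict_keys(['img', 'K', 'origin', 'attitude', 'shot'])
```

View pics/top0.png

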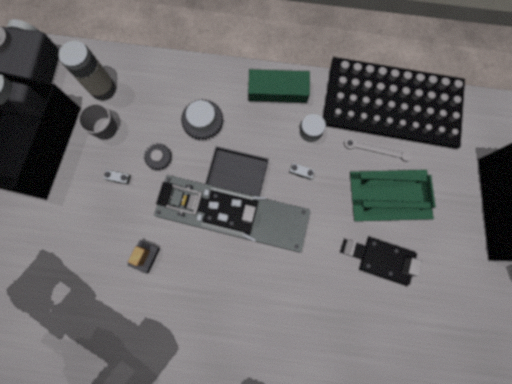

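View pics/side0.png

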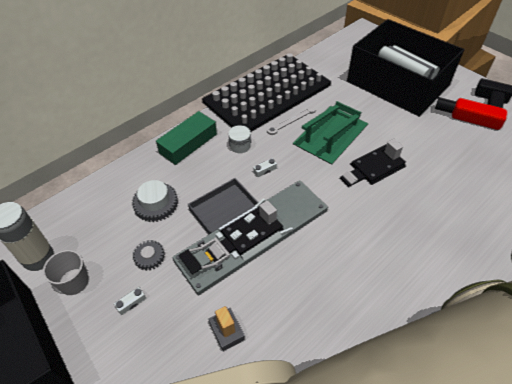

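```bash
cat > h.py <<'E'
import numpy as np, cv2
from scipy.optimize import minimize
from station import r
def proj(p,P):
    c=(np.atleast_2d(P)-p['origin'])@p['attitude']; c=c*[1,-1,-1]
    u=c@p['K'].T; return u[:,:2]/u[:,2:]
def unproj(p,uv,z):
    uv=np.atleast_2d(uv); d=np.c_[uv,np.ones(len(uv))]@np.linalg.inv(p['K']).T*[1,-1,-1]@p['attitude'].T
    return p['origin']+d*((z-p['origin'][2])/d[:,2])[:,None]
def Rz(a): c,s=np.cos(a),np.sin(a); return np.array([[c,-s,0],[s,c,0],[0,0,1.]])
def box(b):
    b=np.array(b)/1000; return np.array([[b[i],b[2+j],b[4+k]] for i in(0,1) for j in(0,1) for k in(0,1)])
PL=[(-60,60,-44,44,0,4),(-60,60,-39,39,4,16),(60,115,-18,18,0,8),(87,107,-18,18,8,15),(-58,-34,-18,18,16,56)]
M=dict(plate=PL,scraper=[(-33,33,-25,25,0,26),(-20,20,-12,12,26,76)],cap=[(-30,30,-12,12,0,22),(-22,-14,-4,4,22,26),(14,22,-4,4,22,26)],chip=[(-11,11,-7.5,7.5,0,7)],
 dock=[(-190,182,-54,54,0,20),(-57,77,-152,-54,0,26)])
def render(p,boxes,x,y,a,z,up=4):
    m=np.zeros((384*up,512*up),np.uint8)
    for b in boxes:
        q=proj(p,box(b)@Rz(a).T+[x,y,z]); h=cv2.convexHull(np.float32((q+.5)*up*16)).astype(np.int32)
        cv2.fillConvexPoly(m,h,1,shift=4)
    return m
def fit(pics,masks,model,x0,z=0.,angs=None):
    """fit x,y,yaw by silhouette IoU; returns (x,y,yaw rad),iou"""
    U=[cv2.resize(m.astype(np.uint8),None,fx=4,fy=4,interpolation=cv2.INTER_LINEAR) for m in masks]
    def f(v):
        s=0
        for p,m in zip(pics,U):
            g=render(p,M[model],v[0],v[1],v[2]/10,z); s-=np.sum(g&m)/max(1,np.sum(g|m))
        return s/len(pics)
    best=None
    for a in (np.radians(np.arange(0,360,30)) if angs is None else angs):
        v=f([*x0,a*10])
        if best is None or v<best[0]: best=(v,a)
    cand=[best[1],best[1]+np.pi] if angs is None else [best[1]]
    res=[minimize(f,[*x0,a*10],method='Nelder-Mead',options=dict(initial_simplex=np.array([*x0,a*10])+np.array([[0,0,0],[.012,0,0],[0,.012,0],[0,0,2.]]),xatol=1e-4,fatol=1e-5)) for a in cand]
    b=min(res,key=lambda q:q.fun); return np.array([b.x[0],b.x[1],b.x[2]/10]),-b.fun
def save(n,im): cv2.imwrite('pics/'+n,im[:,:,::-1])
E
python3 - <<'E'
from h import *
S={n:r.snapshot(n) for n in("top","side")}
for n,p in S.items():
    for q in("dock","catch","plate_a","rest_bed","scraper","chip0","cap0"):
        for d in r.trace(q,p):
            m=d['mask'];ys,xs=np.nonzero(m)
            print(n,q,round(d['conf'],2),d['bbox'],m.sum(),np.round(unproj(p,[xs.mean(),ys.mean()],0.02)[0,:2],3))
a=cv2.resize(S['top']['img'][130:290,100:440],None,fx=2.35,fy=2.35,interpolation=cv2.INTER_CUBIC)
save('z1.png',a)
p=S['side']; a=cv2.resize(p['img'][90:300,160:420],None,fx=2.8,fy=2.8,interpolation=cv2.INTER_CUBIC);save('z2.png',a)
E
```

```text
top dock 0.65 [154.4, 143.6, 156.3, 110.7] 6698 [0.543 0.099]
top catch 0.97 [160.6, 182.9, 37.9, 34.3] 390 [0.531 0.259]
top catch 0.24 [300.2, 113.4, 23.5, 29.9] 590 [ 0.758 -0.068]
top plate_a 0.79 [182.3, 189.7, 73.8, 45.4] 1802 [0.514 0.12 ]
top plate_a 0.64 [340.2, 240.2, 81.5, 46.3] 2322 [ 0.448 -0.272]
top rest_bed 0.85 [354.3, 172.2, 82.2, 36.9] 1065 [ 0.622 -0.307]
top scraper 0.87 [128.8, 242.0, 30.3, 33.4] 649 [0.377 0.3  ]
top scraper 0.37 [338.8, 235.1, 81.9, 52.6] 2420 [ 0.447 -0.273]
top chip0 0.65 [232.5, 196.5, 10.4, 10.9] 79 [0.537 0.099]
top chip0 0.57 [215.1, 213.9, 12.8, 3.4] 48 [0.498 0.126]
top chip0 0.54 [141.7, 144.2, 28.0, 24.7] 611 [0.629 0.315]
top cap0 0.78 [287.6, 163.2, 30.4, 16.0] 245 [ 0.639 -0.055]
top cap0 0.52 [106.5, 169.5, 23.5, 14.2] 297 [0.561 0.404]
side dock 0.76 [169.7, 177.9, 156.9, 120.1] 6971 [0.536 0.12 ]
side plate_a 0.97 [339.4, 141.9, 67.4, 45.2] 1611 [ 0.443 -0.272]
side plate_a 0.93 [207.3, 203.9, 77.8, 53.1] 1838 [0.517 0.112]
side rest_bed 0.57 [303.1, 102.7, 59.3, 38.4] 756 [ 0.636 -0.328]
side scraper 0.66 [211.5, 310.7, 37.6, 38.7] 1018 [0.376 0.297]
side chip0 0.64 [231.9, 228.0, 7.1, 9.5] 38 [0.53  0.138]
side chip0 0.53 [247.3, 229.4, 13.7, 8.7] 84 [0.503 0.111]
side chip0 0.52 [170.7, 182.6, 157.8, 110.6] 6723 [0.536 0.12 ]
side chip0 0.38 [244.2, 216.6, 13.2, 9.7] 71 [0.544 0.083]
side cap0 0.8 [254.9, 158.3, 20.9, 18.9] 271 [ 0.635 -0.053]
side cap0 0.62 [116.2, 284.4, 27.3, 30.5] 416 [0.558 0.406]
```

View pics/z1.png

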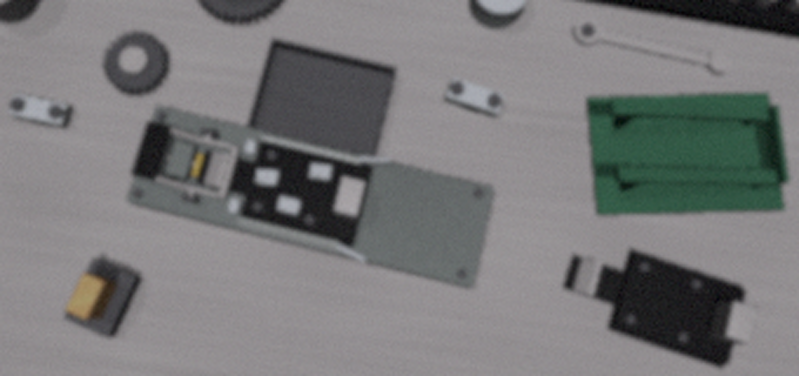

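View pics/z2.png

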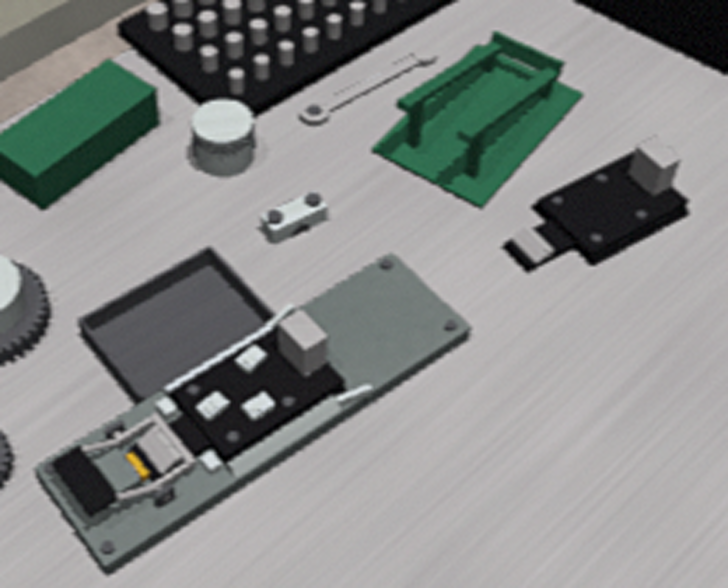

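```bash
python3 - <<'E'
from h import *
p=r.snapshot('wrist');o=r.get_obs();R=o['orientation']
print(p['K'],R.T@(p['origin']-o['tool_pos']),R.T@p['attitude'])
t=r.snapshot('top');s=r.snapshot('side')
def tr(q,p,n): return [d for d in r.trace(q,p)][:n]
def fitm(q,model,seeds,z=0):
    for sd in seeds:
        ms=[];ps=[]
        for pic in(t,s):
            for d in r.trace(q,pic):
                ys,xs=np.nonzero(d['mask']);c=unproj(pic,[xs.mean(),ys.mean()],z+.02)[0,:2]
                if np.hypot(*(c-sd))<.04 and d['mask'].sum()<3500: ms.append(d['mask']);ps.append(pic);break
        v,i=fit(ps,ms,model,sd,z); print(q,len(ps),np.round(v[:2],4),np.degrees(v[2]).round(1),round(i,3))
fitm('plate_a','plate',[(.514,.115)],.02)
fitm('plate_b','plate',[(.446,-.272)])
fitm('scraper','scraper',[(.377,.299)])
fitm('cap0','cap',[(.637,-.054),(.56,.405)])
E
```

```text
[[291.41928376   0.         254.31558295]
 [  0.         291.41928376 193.08864845]
 [  0.           0.           1.        ]] [ 0.07929823  0.00059446 -0.12336922] [[-4.52783024e-04  9.51761045e-01  3.06839873e-01]
 [ 9.99999546e-01  6.88252632e-04 -6.59201246e-04]
 [-8.38585417e-04  3.06839435e-01 -9.51760925e-01]]
plate_a 2 [0.5138 0.107 ] 84.5 0.831
plate_b 2 [ 0.448  -0.2862] 439.0 0.934
scraper 2 [0.3779 0.2983] -13.9 0.914
cap0 2 [ 0.6411 -0.0573] 79.1 0.861
cap0 1 [0.5635 0.4075] 84.9 0.844
```

```bash
cat >> h.py <<'E'
def down(phi):
    """tool down, tool y along world azimuth phi (rad)"""
    y=np.array([np.cos(phi),np.sin(phi),0]);z=np.array([0,0,-1.]);return np.c_[np.cross(y,z),y,z]
def best_down(pos,phi):
    """choose half turn that keeps q6 moderate"""
    c=[]
    for a in(phi,phi+np.pi):
        q=r.ik(pos,down(a))
        if q is not None:c.append((abs(q[5]),down(a)))
    return min(c,key=lambda t:t[0])[1]
E
python3 - <<'E'
from h import *
import pickle
W=[]
for i,pos in enumerate([(.51,.09,.2),(.52,-.28,.25)]):
    R=best_down(pos,np.radians(77)); print(R[:,0])
    r.reach(pos,R); r.sleep(.3); p=r.snapshot('wrist'); save(f'w{i}.png',p['img'])
    D={q:r.trace(q,p) for q in(('dock','catch','plate_a','chip0') if i==0 else('plate_b','rest_bed'))}
    W.append((p,D)); print(i,{q:[(round(d['conf'],2),d['bbox']) for d in v] for q,v in D.items()})
pickle.dump(W,open('w.pkl','wb'));print(r.get_obs()['time_s'])
E
```

```text
[-0.97437006  0.22495105  0.        ]
0 {'dock': [(0.8, [85.6, 100.7, 371.9, 205.5])], 'catch': [(0.68, [345.8, 132.7, 111.8, 62.3])], 'plate_a': [(0.96, [201.8, 133.0, 178.7, 85.8]), (0.65, [0.0, 172.3, 25.7, 38.0])], 'chip0': [(0.9, [301.8, 166.0, 22.3, 23.5]), (0.76, [269.0, 146.9, 21.1, 20.6]), (0.59, [249.0, 192.8, 26.3, 20.1]), (0.52, [344.6, 131.3, 116.4, 66.7])]}
[ 0.97437006 -0.22495105  0.        ]
1 {'plate_b': [(0.96, [188.8, 177.2, 134.7, 70.3]), (0.87, [0.0, 205.2, 33.9, 59.4])], 'rest_bed': [(0.74, [131.1, 10.4, 204.6, 152.4])]}
6.7083
```

View pics/w0.png

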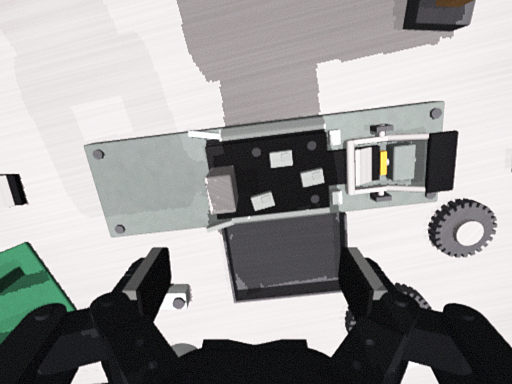

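View pics/w1.png

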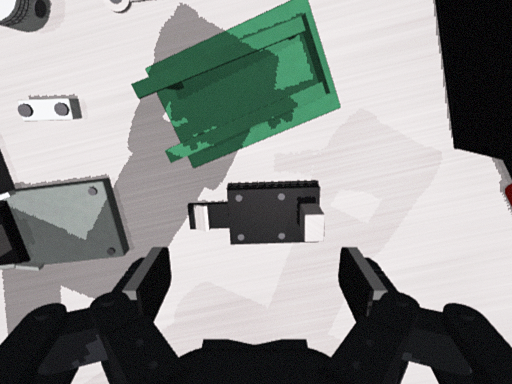

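```bash
python3 - <<'E'
from h import *
import pickle
W=pickle.load(open('w.pkl','rb'))
p,D=W[0]
m=D['dock'][0]['mask']|D['plate_a'][0]['mask']|D['catch'][0]['mask']
for d in D['chip0'][:3]: m|=d['mask']
M['dock']+=[(149,175,-29,29,45,55),(-58,-34,-18,18,36,76)]
m=cv2.morphologyEx(m.astype(np.uint8),cv2.MORPH_CLOSE,np.ones((9,9)))
v,i=fit([p],[m],'dock',(.51,.11),0,[np.radians(77)]);print('dock',v[:2],np.degrees(v[2]),i)
kp={(-190,54,20):(86,145),(-190,-54,20):(111,237),(182,54,20):(443,101),(-57,-152,26):(234,302),(77,-152,26):(346,295),(149,29,55):(433,133),(175,29,55):(458,131),(175,-29,55):(452,191),(-46,18,76):(0,0)}
for k,u in kp.items(): print(k,u,proj(p,np.array(k)/1000@Rz(v[2]).T+[v[0],v[1],0]).round(1))
va,ia=fit([p],[D['plate_a'][0]['mask']],'plate',v[:2],.02,[v[2]]);print('plate_a',va[:2],np.degrees(va[2]),ia)
for d in D['chip0'][:3]:
    ys,xs=np.nonzero(d['mask']);c=unproj(p,[xs.mean(),ys.mean()],.041)[0]; print('chip in dock',((c-[v[0],v[1],0])@Rz(v[2])*1000).round(1))
p,D=W[1]
v2,i2=fit([p],[D['plate_b'][0]['mask']],'plate',(.447,-.28),0,[np.radians(79)]);print('plate_b',v2[:2],np.degrees(v2[2]),i2)
save('z3.png',cv2.resize(p['img'][0:175,125:345],None,fx=3.4,fy=3.4,interpolation=cv2.INTER_CUBIC))
E
```

```text
dock [0.51124399 0.10549425] 83.76399197085088 0.9685311583394787
(-190, 54, 20) (86, 145) [[ 80.2 145.5]]
(-190, -54, 20) (111, 237) [[108.3 238.8]]
(182, 54, 20) (443, 101) [[444.1 101.3]]
(-57, -152, 26) (234, 302) [[234.2 301.5]]
(77, -152, 26) (346, 295) [[344.6 290.5]]
(149, 29, 55) (433, 133) [[428.9 134.7]]
(175, 29, 55) (458, 131) [[458.  131.3]]
(175, -29, 55) (452, 191) [[452.3 191.8]]
(-46, 18, 76) (0, 0) [[216.  176.7]]
plate_a [0.51146455 0.10633541] 84.21719056246855 0.8225331057369141
chip in dock [43.4 -2.4 41. ]
chip in dock [14.2 20.2 41. ]
chip in dock [ -8.7 -21.1  41. ]
plate_b [ 0.44633918 -0.28770664] 78.91213964383499 0.9797290050409353
```

View pics/z3.png

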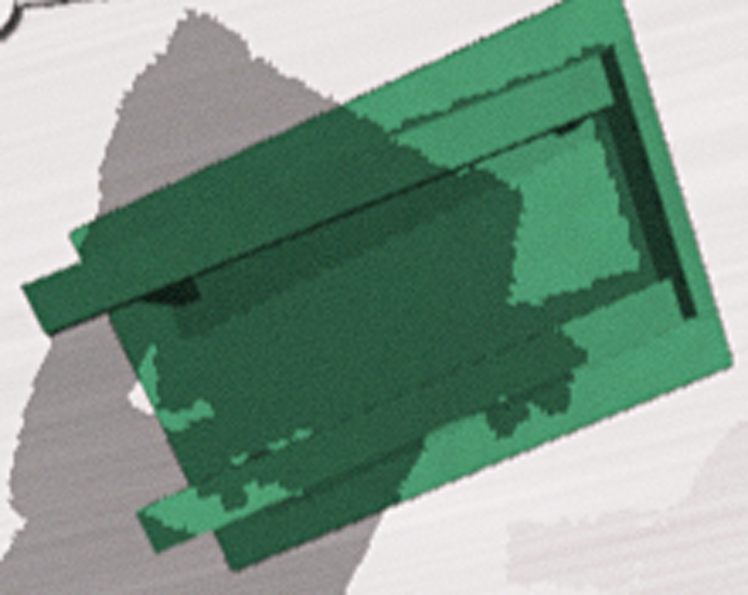

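```bash
python3 - <<'E'
from h import *
import pickle
from scipy.optimize import least_squares
W=pickle.load(open('w.pkl','rb'))
p=W[1][0]
kp=[((100,-41),(22,288)),((100,-27),(48,334)),((100,27),(138,516)),((100,41),(158,553)),((-84,-41),(602,52)),((-84,-27),(612,103)),((-84,27),(672,280)),((-84,41),(690,318))]
X=np.array([[a,b,0] for (a,b),_ in kp])/1000; U=np.array([u for _,u in kp])/3.4+[125,0]-.35
c,s=np.cos(np.radians(15)),np.sin(np.radians(15)); Ry=np.array([[c,0,-s],[0,1,0],[s,0,c]])
f=lambda v:(proj(p,X@Ry.T@Rz(v[2]).T+[v[0],v[1],.055])-U).ravel()
q=least_squares(f,[.62,-.31,1.5]);print('rest',q.x[:2],np.degrees(q.x[2]),q.fun.reshape(-1,2).round(1))
p=W[0][0];v=[.51124,.10549,np.radians(83.76)]
im=cv2.resize(p['img'],None,fx=2,fy=2,interpolation=cv2.INTER_CUBIC)
for b in M['dock']+[(149,175,-29,29,45,55),(-58,-34,-18,18,36,76)]:
    P=proj(p,box(b)@Rz(v[2]).T+[v[0],v[1],0])*2+.5
    for i in range(8):
        for j in(1,2,4):
            if not i&j: cv2.line(im,tuple(np.int32(P[i]*8)),tuple(np.int32(P[i|j]*8)),(255,0,0),1,cv2.LINE_AA,3)
save('z4.png',im[170:630,140:940])
E
```

```text
rest [ 0.61114669 -0.28857842] 99.53000190506093 [[ 0.  -0.3]
 [-0.3  0.6]
 [-0.2 -0.9]
 [ 0.4  0.9]
 [-0.3  0.6]
 [ 1.3 -0.3]
 [ 0.1 -1. ]
 [-1.1  0.4]]
```

View pics/z4.png

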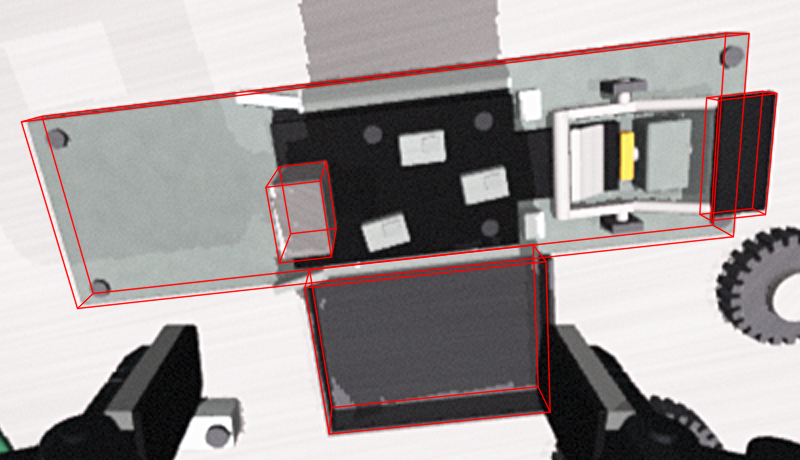

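```bash
python3 - <<'E'
from h import *
import pickle
from scipy.optimize import least_squares
p=pickle.load(open('w.pkl','rb'))[0][0]
kp={(-190,54,20):(86,145.5),(-190,-54,20):(111,237.5),(182,54,20):(445,101.5),(-57,-152,26):(235,301.5),(77,-152,26):(345.5,290.5),(175,29,55):(458,131.5),(175,-29,55):(453,191.5)}
X=np.array(list(kp))/1000.;U=np.array(list(kp.values()))
for free in(0,1):
    f=lambda v:(proj(p,X@Rz(v[2]).T+[v[0],v[1],v[3]*free])-U).ravel()
    q=least_squares(f,[.51,.105,1.46,0]);print(q.x[:2],np.degrees(q.x[2]),q.x[3]);print(q.fun.reshape(-1,2).round(1).tolist())
r.reach((.42,.30,.22),best_down((.42,.30,.22),np.radians(84)))
r.sleep(.3);w=r.snapshot('wrist');save('w2.png',w['img'])
D={q:r.trace(q,w) for q in('scraper','cap0')}
for q,l in D.items():
    for d in l:
        ys,xs=np.nonzero(d['mask']);c=unproj(w,[xs.mean(),ys.mean()],.02)[0,:2]
        if d['conf']<.4: continue
        v,i=fit([w],[d['mask']],q.rstrip('0'),c);print(q,round(d['conf'],2),d['bbox'],v[:2].round(4),np.degrees(v[2]).round(1),round(i,3))
E
```

```text
[0.51174514 0.10720818] 83.70821128155441 0.0
[[-4.1, -0.1], [-1.2, 1.2], [0.9, 0.1], [0.5, 0.1], [0.4, 0.1], [2.0, 0.1], [1.0, 0.6]]
[0.51239089 0.10778929] 83.6687531510557 -0.0028433473641361713
[[-1.8, -0.2], [0.6, 0.4], [-0.2, 0.7], [1.2, -1.1], [0.2, -0.9], [0.5, 0.4], [-0.3, 0.3]]
scraper 0.97 [219.4, 97.5, 53.1, 67.8] [0.3763 0.2982] 164.8 0.972
scraper 0.41 [167.3, 241.3, 81.4, 54.5] [0.545  0.2474] 72.3 0.371
cap0 0.67 [322.7, 257.4, 17.4, 20.1] [0.5623 0.3865] 15.8 0.372
cap0 0.57 [0.0, 332.4, 6.5, 12.3] [ 0.639  -0.1145] 127.9 0.486
cap0 0.51 [0.0, 211.4, 254.0, 145.4] [0.4819 0.2031] 79.7 0.098
```

View pics/w2.png

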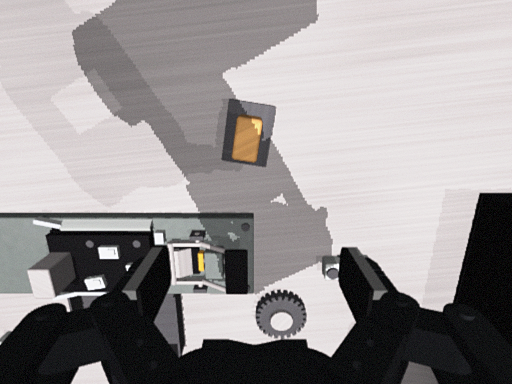

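```bash
cat >> h.py <<'E'
DX,DY,DA=.5120,.1075,np.radians(83.69)
def dk(x,y,z):
    """dock frame mm -> world m"""
    return np.array([x,y,z])/1000@Rz(DA).T+[DX,DY,0]
def st(t=''):
    o=r.get_obs();print(t,'t',round(o['time_s'],1),'tcp',o['tool_pos'].round(4),'F',np.round(o['ft_force'],1),'w',round(float(o['width']),3),'ff',np.round(o['finger_force'],1));return o
E
python3 - <<'E'
from h import *
g=np.array([.3765,.2982,.052]);R=best_down(g,np.radians(75))
r.reach(g+[0,0,.08],R);r.movel(g,max_speed=.12);st('at');r.close();st('closed')
r.movel(g+[0,0,.10]);st('lift')
S=dk(1,74,88.5+60);Rd=best_down(S,DA+np.pi/2);print(Rd[:,1],r.ik(S,Rd))
r.reach(S,Rd);st('over')
r.movel(dk(1,74,88.5),max_speed=.1);st('down')
r.movel(dk(1,-54,88.5),max_speed=.08);st('stroke')
E
```

```text
at t 10.6 tcp [0.3773 0.2985 0.0528] F [ 0.1 -0.1  0.1] w 0.998 ff 0.0
closed t 11.2 tcp [0.3765 0.2983 0.0522] F [-0.8 -0.8  3.6] w 0.273 ff 61.4
lift t 12.0 tcp [0.376  0.2979 0.151 ] F [ 0.6 -0.1 -3.9] w 0.273 ff 60.6
[ 0.99394179 -0.10990779  0.        ] [-1.14068604e-01  1.87686610e+01  9.82974164e+01 -2.54444375e-14
  6.29339226e+01  6.19593140e+00]
over t 12.9 tcp [0.4382 0.117  0.148 ] F [-0.5  0.1 -3.4] w 0.277 ff 60.6
down t 13.7 tcp [0.4388 0.1169 0.0889] F [ 0.7  0.2 -3.4] w 0.274 ff 60.6
stroke t 15.4 tcp [0.5655 0.1026 0.0885] F [-0.4  0.6 -3.4] w 0.274 ff 62.1
```

```bash
python3 - <<'E'
from h import *
def stroke(x):
    r.movel(dk(x,-54,110));r.movel(dk(x,74,110),max_speed=.25);r.movel(dk(x,74,88.3),max_speed=.1)
    r.movel(dk(x,-54,88.3),max_speed=.08);st('stroke')
stroke(25)
r.movel(dk(25,-54,130));r.movel(dk(60,120,150),max_speed=.25);st()
for n in('top','side'):
    p=r.snapshot(n)
    for d in r.trace('chip0',p):
        ys,xs=np.nonzero(d['mask']);print(n,round(d['conf'],2),d['bbox'],[((unproj(p,[xs.mean(),ys.mean()],z)[0]-[DX,DY,0])@Rz(DA)*1000).round()[:2].tolist() for z in(.04,.008)])
    save('c_'+n+'.png',p['img'])
a=cv2.imread('pics/c_side.png')[160:310,150:350];cv2.imwrite('pics/z5.png',cv2.resize(a,None,fx=3,fy=3))
E
```

```text
stroke t 18.6 tcp [0.5681 0.1265 0.0883] F [ 0.2 -0.1 -4.4] w 0.28 ff 62.0
 t 19.8 tcp [0.4006 0.1801 0.1498] F [ 0.4 -0.1 -3.7] w 0.272 ff 62.0
side 0.51 [211.0, 219.0, 8.3, 10.1] [[57.0, -56.0], [47.0, -76.0]]
side 0.4 [134.1, 239.6, 31.4, 29.0] [[222.0, -73.0], [218.0, -94.0]]
```

View pics/z5.png

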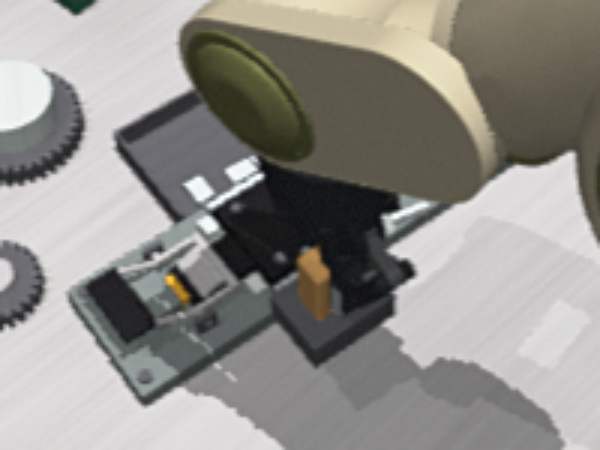

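```bash
python3 - <<'E'
from h import *
g=np.array([.3765,.2982,.052]);R=best_down(g,np.radians(75))
r.reach(g+[0,0,.10],R)
for n in('top','side'):
    p=r.snapshot(n)
    for d in r.trace('chip0',p):
        ys,xs=np.nonzero(d['mask']);print(n,round(d['conf'],2),d['bbox'],[((unproj(p,[xs.mean(),ys.mean()],z)[0]-[DX,DY,0])@Rz(DA)*1000).round()[:2].tolist() for z in(.04,.008)])
    save('d_'+n+'.png',p['img'])
a=cv2.imread('pics/d_side.png')[170:310,160:340];b=cv2.imread('pics/d_top.png')[140:250,150:310]
b=cv2.resize(b,(180*2,248));a=cv2.resize(a,None,fx=2,fy=2);cv2.imwrite('pics/z6.png',np.vstack([a,b]))
E
```

```text
top 0.41 [237.0, 181.0, 8.2, 8.3] [[-11.0, -64.0], [-8.0, -71.0]]
top 0.41 [227.2, 180.1, 11.6, 5.6] [[12.0, -64.0], [16.0, -71.0]]
```

View pics/z6.png

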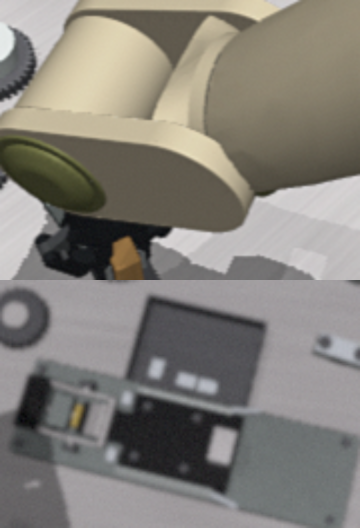

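```bash
python3 - <<'E'
from h import *
g=np.array([.3765,.2982,.0525])
r.movel(g,max_speed=.08);st('set');r.ungrasp();r.movel(g+[0,0,.1]);r.close();st('shut')
c=dk(162,0,55+19+30);R=best_down(c,DA);r.reach(c,R)
r.movel(dk(162,0,55+19+2),max_speed=.1);st('touch')
r.movel(dk(162,0,55+19-15),max_speed=.05);st('pressed');r.sleep(.8);st()
r.movel(dk(162,0,55+19+40));r.ungrasp()
r.reach(dk(-60,0,200),best_down(dk(-60,0,200),DA));r.sleep(.2)
p=r.snapshot('wrist');save('e.png',p['img']);d=r.trace('plate_a',p);
for q in d: print(q['conf'],q['bbox'])
d=d[0]
v,i=fit([p],[d['mask']],'plate',dk(-24,0,0)[:2],.02,[DA]);print('plate in dock',((np.r_[v[:2],0]-[DX,DY,0])@Rz(DA)*1000).round(1),np.degrees(v[2]),i)
a=p['img'];
st()
for d in r.trace('plate_a_grip',p): print('grip',d['conf'],d['bbox'])
E
```

```text
set t 22.7 tcp [0.3767 0.2983 0.0528] F [ 1.   0.4 -3. ] w 0.275 ff 62.0
shut t 24.9 tcp [0.3765 0.2982 0.1525] F [-0.1 -0.7  0.4] w -0.001 ff 0.0
touch t 26.0 tcp [0.5293 0.269  0.0766] F [-0.1  0.4 -0.1] w 0.001 ff 0.0
pressed t 26.5 tcp [0.5308 0.2699 0.0602] F [0.9 6.5 4.9] w -0.003 ff 3.3
 t 27.3 tcp [0.5307 0.2698 0.0603] F [1.6 6.9 4.7] w 0.001 ff 3.3
0.97 [420.5, 131.3, 90.5, 79.5]
0.72 [119.1, 138.1, 170.8, 76.9]
plate in dock [-24.   0.   0.] 83.69 -0.0
 t 31.2 tcp [0.5054 0.0479 0.2   ] F [-0.   0.6 -0.4] w 1.003 ff 0.0
grip 0.62 [123.4, 134.9, 163.5, 80.4]
grip 0.45 [3.1, 12.9, 380.5, 218.7]
```

View pics/e.png

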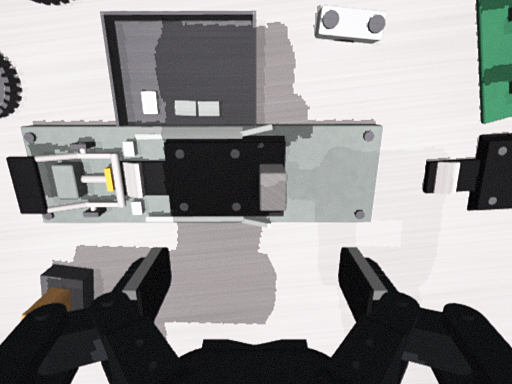

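```bash
python3 - <<'E'
from h import *
p=r.snapshot('wrist');d=[q for q in r.trace('plate_a',p) if q['bbox'][0]<350][0]
v,i=fit([p],[d['mask']],'plate',dk(-24,0,0)[:2],.02,[DA]);u=((np.r_[v[:2],0]-[DX,DY,0])@Rz(DA)*1000);print('plate in dock',u.round(1),np.degrees(v[2]),i)
gx=-70
r.reach(dk(gx,0,120),best_down(dk(gx,0,120),DA));r.movel(dk(gx,0,60.5),max_speed=.12);r.close();o=st('grip')
q=(o['tool_pos']-[DX,DY,0])@Rz(DA)*1000;print(q)
for x in(-100,-140,-190):
    r.movel(dk(x,0,60.8),max_speed=.1);st(x)
r.movel(dk(-190,0,130),max_speed=.12);st('up')
E
```

```text
plate in dock [  -4.3 -101.2    0. ] 59.74347041923388 0.2971650039682138
grip t 33.1 tcp [0.5047 0.0371 0.0612] F [-1.7 -5.9  6.6] w 0.271 ff 59.6
[-70.77492303  -0.45180975  61.17479717]
-100 t 33.5 tcp [0.5013 0.0073 0.0612] F [-1.3 -6.2  6.2] w 0.273 ff 59.7
-140 t 34.1 tcp [ 0.4969 -0.0321  0.0612] F [-2.1 -5.3  5. ] w 0.274 ff 59.7
-190 t 34.7 tcp [ 0.4914 -0.0816  0.0612] F [-0.8 -4.   5.2] w 0.275 ff 59.7
up t 35.4 tcp [ 0.4906 -0.081   0.1291] F [-0.2 -0.2 -4.3] w 0.272 ff 58.9
```

```bash
python3 - <<'E'
from h import *
a=np.radians(99.53);c,s=np.cos(np.radians(15)),np.sin(np.radians(15))
Rr=Rz(a)@np.array([[c,0,-s],[0,1,0],[s,0,c]]);T=np.array([.6111,-.2886,.055])
cur=r.get_obs()['orientation'];sg=np.sign(cur[:,1]@Rr[:,0])
y=sg*Rr[:,0];z=-Rr[:,2];R=np.c_[np.cross(y,z),y,z]
P=lambda h:T+Rr@np.array([-19-46,0,41.2+h])/1000
print(sg,P(0),r.ik(P(90),R),r.ik(P(0),R))
r.movel(P(90)+[-.05,0.05,.02],max_speed=.2)
r.movel(P(90),R,max_speed=.12);st('above')
r.movel(P(8),max_speed=.1);st('near')
for h in(4,2,1,0,-1):
    r.movel(P(h),max_speed=.03);o=st(h)
    if o['ft_force'][2]>1: break
p=r.snapshot('top');save('f_top.png',p['img']);p2=r.snapshot('side')
A=cv2.resize(p['img'][130:290,290:450],None,fx=2.5,fy=2.5);B=cv2.resize(p2['img'][80:240,280:440],None,fx=2.5,fy=2.5)
save('z7.png',np.hstack([A,B]))
E
```

```text
-1.0 [ 0.62326043 -0.36103486  0.07797291] [-43.61481315  50.01722821  36.2026028    9.27896435 105.6837032
  38.43554799] [-42.54877392  51.60452364  47.12525024   9.16669038  93.16450188
  37.47284751]
above t 37.7 tcp [ 0.6271 -0.3834  0.1651] F [ 0.6 -0.4 -4.4] w 0.27 ff 59.0
near t 38.7 tcp [ 0.6239 -0.3634  0.0867] F [-0.1 -0.8 -4.1] w 0.273 ff 59.0
4 t 39.0 tcp [ 0.6234 -0.362   0.0818] F [-0.2  0.  -3.9] w 0.271 ff 58.9
2 t 39.2 tcp [ 0.6233 -0.3615  0.0797] F [-0.6 -0.3 -4. ] w 0.268 ff 59.0
1 t 39.5 tcp [ 0.6233 -0.3612  0.0789] F [ 0.3 -0.3 -3.6] w 0.274 ff 59.0
0 t 39.7 tcp [ 0.6233 -0.3612  0.0781] F [-0.5 -0.9 -3.3] w 0.272 ff 59.1
-1 t 40.0 tcp [ 0.6233 -0.3611  0.0781] F [-1.8 -1.   5.6] w 0.27 ff 60.1
```

View pics/z7.png

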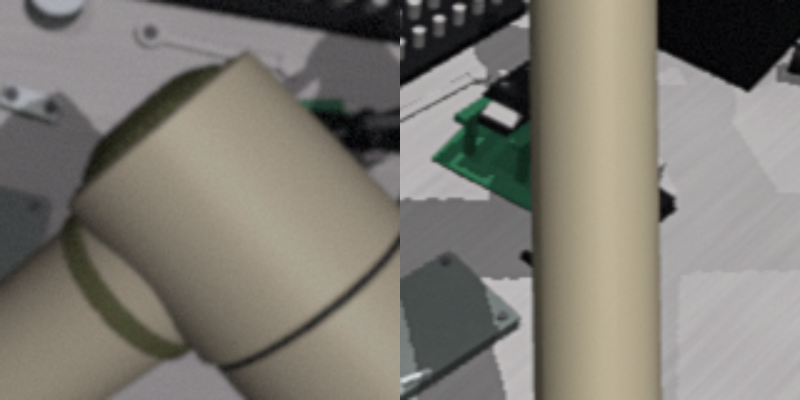

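```bash
cat >> h.py <<'E'
def iou(p,mask,boxes,R,T):
    m=np.zeros((384*4,512*4),np.uint8)
    for b in boxes: cv2.fillConvexPoly(m,cv2.convexHull(np.float32((proj(p,box(b)@R.T+T)+.5)*64)).astype(np.int32),1,shift=4)
    g=cv2.resize(m,(512,384),interpolation=cv2.INTER_AREA)>0
    return (g&mask).sum()/(g|mask).sum()
def plates(p,names=('plate_b',)):
    return [d for d in r.trace(names[0],p) if d['conf']>.3]
E
python3 - <<'E'
from h import *
a=np.radians(99.53);c,s=np.cos(np.radians(15)),np.sin(np.radians(15))
Rr=Rz(a)@np.array([[c,0,-s],[0,1,0],[s,0,c]]);T=np.array([.6111,-.2886,.055])
P=lambda h:T+Rr@np.array([-19-46,0,41.2+h])/1000
r.ungrasp();r.movel(P(80),max_speed=.15);st('off')
pos=(.50,-.26,.27);r.reach(pos,best_down(pos,np.radians(79)));r.sleep(.3)
w=r.snapshot('wrist');save('g.png',w['img']);S=r.snapshot('side');t=r.snapshot('top')
for n,p in(('wrist',w),('side',S),('top',t)):
    for d in r.trace('plate_b',p):
        if d['conf']<.3: continue
        ys,xs=np.nonzero(d['mask']);cc=unproj(p,[xs.mean(),ys.mean()],.02)[0,:2]
        e=[round(iou(p,d['mask'],PL,Rr,T+Rr@np.array([x,0,0])/1000),3) for x in(-30,-24,-19,-14)]
        v,i=fit([p],[d['mask']],'plate',cc,0,[np.radians(79)])
        print(n,round(d['conf'],2),d['bbox'],'rest iou',e,'bench fit',v[:2].round(4),np.degrees(v[2]).round(1),round(i,3))
E
```

```text
off t 41.4 tcp [ 0.6264 -0.3811  0.1542] F [-0.2 -0.1 -0.6] w 0.999 ff 0.0
wrist 0.96 [169.1, 3.4, 190.4, 118.3] rest iou [np.float64(0.837), np.float64(0.897), np.float64(0.948), np.float64(0.925)] bench fit [ 0.6214 -0.3158] 98.3 0.747
wrist 0.89 [172.2, 138.2, 133.8, 77.0] rest iou [np.float64(0.0), np.float64(0.0), np.float64(0.0), np.float64(0.0)] bench fit [ 0.4725 -0.258 ] 87.0 0.982
side 0.82 [325.5, 158.1, 22.8, 35.1] rest iou [np.float64(0.0), np.float64(0.0), np.float64(0.0), np.float64(0.0)] bench fit [ 0.5125 -0.2101] 122.7 0.204
side 0.65 [312.6, 92.8, 45.6, 38.4] rest iou [np.float64(0.791), np.float64(0.831), np.float64(0.84), np.float64(0.83)] bench fit [ 0.6484 -0.3529] 91.1 0.737
top 0.94 [361.2, 170.6, 84.9, 40.1] rest iou [np.float64(0.652), np.float64(0.705), np.float64(0.756), np.float64(0.781)] bench fit [ 0.6302 -0.3299] 97.5 0.77
top 0.72 [330.0, 225.3, 80.4, 42.6] rest iou [np.float64(0.0), np.float64(0.0), np.float64(0.0), np.float64(0.0)] bench fit [ 0.4749 -0.2551] 86.7 0.957
```

```bash
python3 - <<'E'
from h import *
b=np.array([.4725,-.2580,0]);ba=np.radians(86.9)
g=b+Rz(ba)@[-.046,0,.0405];R=best_down(g,ba)
r.reach(g+[0,0,.08],R);r.movel(g,max_speed=.12);r.close();o=st('grip')
print('in plate frame',((o['tool_pos']-b)@Rz(ba)*1000).round(1)); off=o['tool_pos'][2]*1000
r.movel(g+[0,0,.09]);st('up')
X=-190;Rd=best_down(dk(X,0,120),DA)
if Rd[:,1]@r.get_obs()['orientation'][:,1]<0: Rd=Rd@np.diag([-1,-1,1.])
r.movel(dk(X,0,20+off+50),Rd,max_speed=.2);st('over')
r.movel(dk(X,0,20+off+5),max_speed=.1);st('near')
for h in(2,1,0,-.7):
    r.movel(dk(X,0,20+off+h),max_speed=.03);o=st(h)
    if o['ft_force'][2]>0:break
print(((o['tool_pos']-[DX,DY,0])@Rz(DA)*1000).round(1))
E
```

```text
grip t 44.9 tcp [ 0.4702 -0.3042  0.0409] F [-1.1 -0.3  4.5] w 0.269 ff 60.0
in plate frame [-46.2  -0.2  40.9]
up t 45.6 tcp [ 0.4695 -0.3035  0.1294] F [-0.3 -0.2 -3.3] w 0.268 ff 58.9
over t 46.9 tcp [ 0.4912 -0.082   0.1109] F [-0.6  0.3 -3.9] w 0.271 ff 58.9
near t 47.5 tcp [ 0.4914 -0.0817  0.0662] F [-0.2 -1.1 -2.4] w 0.276 ff 58.9
2 t 47.8 tcp [ 0.4912 -0.0814  0.0632] F [-0.2  0.  -2.8] w 0.273 ff 58.9
1 t 48.0 tcp [ 0.4911 -0.0813  0.062 ] F [ 0.9  0.1 -1.8] w 0.27 ff 58.9
0 t 48.3 tcp [ 0.4912 -0.0813  0.0609] F [-0.4 -0.8 -2.9] w 0.276 ff 59.0
-0.7 t 48.5 tcp [ 0.4912 -0.0813  0.0609] F [-3.1  1.3  5.1] w 0.271 ff 60.1
[-190.    -0.    60.9]
```

```bash
python3 - <<'E'
from h import *
for x in(-150,-125,-100,-80,-70,-60,-54,-50,-47,-45.5,-44):
    r.movel(dk(x,0,60.9),max_speed=.08 if x<-81 else .04);o=r.get_obs()
    F=o['ft_force']@Rz(DA);print(x,((o['tool_pos']-[DX,DY,0])@Rz(DA)*1000).round(1),F.round(1),round(float(o['width']),3))
    if abs(F[0])>35 or abs(F[1])>25: print('stop');break
E
```

```text
-150 [-148.7    0.5   60.9] [5.3 2.9 4.2] 0.273
-125 [-124.3    0.6   60.9] [4.9 5.1 5.4] 0.27
-100 [-99.6   0.6  60.9] [2.6 5.3 5.6] 0.273
-80 [-80.6   0.7  60.9] [-5.5  7.   6.5] 0.273
-70 [-70.7   0.7  60.9] [-5.3  6.8  6.7] 0.27
-60 [-61.9   0.7  61. ] [-15.    6.4   7. ] 0.273
-54 [-55.8   0.7  61. ] [-14.    7.8   7.1] 0.273
-50 [-51.7   0.7  60.9] [-13.4   7.    6.9] 0.272
-47 [-48.8   0.7  61. ] [-12.8   7.2   7.9] 0.27
-45.5 [-47.3   0.7  61. ] [-14.1   7.7   8.4] 0.273
-44 [-45.9   0.7  61. ] [-14.8   6.7   6.9] 0.269
```

```bash
python3 - <<'E'
from h import *
for x in(-42.5,-41,-39.5,-38,-36.5,-35):
    r.movel(dk(x,.7,60.9),max_speed=.03);o=r.get_obs()
    F=o['ft_force']@Rz(DA);print(x,((o['tool_pos']-[DX,DY,0])@Rz(DA)*1000).round(1),F.round(1))
    if F[0]<-25: print('stop');break
E
```

```text
-42.5 [-44.1   0.9  61. ] [-12.1   5.4   6.4]
-41 [-43.5   0.7  61. ] [-18.7   4.8   6.1]
-39.5 [-43.4   0.6  61.1] [-29.2   4.6   7.5]
stop
```

```bash
python3 - <<'E'
from h import *
r.movel(dk(-46.5,.7,61),max_speed=.03);o=r.get_obs();print(o['tool_pos'],(o['ft_force']@Rz(DA)).round(1))
r.ungrasp();r.sleep(.3);r.movel(dk(-46.5,.7,130))
pos=dk(20,-20,200);r.reach(pos,best_down(pos,DA));r.sleep(.2)
w=r.snapshot('wrist');D=[d for d in r.trace('plate_b',w)]
for d in D: print(round(d['conf'],2),d['bbox'],[round(iou(w,d['mask'],PL,Rz(DA),dk(x,0,20)),3) for x in(-30,-24,-12,-4,0,4)])
save('h.png',w['img'])
t=r.snapshot('top')
for d in r.trace('cap0',t):
    ys,xs=np.nonzero(d['mask']);c=unproj(t,[xs.mean(),ys.mean()],.015)[0,:2];v,i=fit([t],[d['mask']],'cap',c);print('cap',round(d['conf'],2),d['bbox'],v[:2].round(4),np.degrees(v[2]).round(1),round(i,3))
E
```

```text
[0.50597813 0.06060935 0.06095113] [-9.   4.2  3.5]
0.73 [382.1, 0.2, 72.9, 34.4] [np.float64(0.0), np.float64(0.0), np.float64(0.0), np.float64(0.0), np.float64(0.0), np.float64(0.0)]
0.72 [164.0, 115.2, 182.0, 85.2] [np.float64(0.641), np.float64(0.688), np.float64(0.817), np.float64(0.915), np.float64(0.941), np.float64(0.89)]
cap 0.7 [287.8, 166.2, 27.0, 12.8] [ 0.6418 -0.0528] 77.0 0.822
cap 0.5 [104.2, 167.3, 24.0, 17.1] [0.5645 0.4113] 86.5 0.879
```

View pics/h.png

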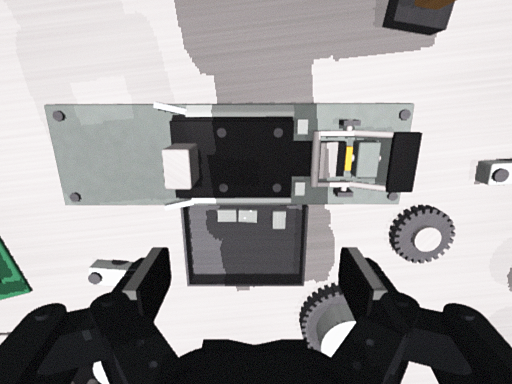

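```bash
cat > cap.py <<'E'
from h import *
def measure(c,yaw):
    pos=np.array([c[0],c[1],.16]);r.reach(pos,best_down(pos,yaw));r.sleep(.2);w=r.snapshot('wrist')
    best=None
    for d in r.trace('cap0',w):
        ys,xs=np.nonzero(d['mask']);cc=unproj(w,[xs.mean(),ys.mean()],.015)[0,:2]
        if np.hypot(*(cc-c[:2]))>.05: continue
        v,i=fit([w],[d['mask']],'cap',cc);print('cap',round(d['conf'],2),d['bbox'],v[:2].round(4),np.degrees(v[2]).round(1)%180,round(i,3))
        if best is None or i>best[1]: best=(v,i)
    return best
def place(c,yaw,px):
    v,i=measure(c,yaw); assert i>.85
    g=np.array([v[0],v[1],.018]);R=best_down(g,v[2])
    r.reach(g+[0,0,.07],R);r.movel(g,max_speed=.1);r.close();o=st('grip')
    off=o['tool_pos'][2]*1000
    r.movel(g+[0,0,.12],max_speed=.15);o=st('lift')
    assert .6<o['width']<.8
    P=lambda h:dk(px,0.5,36+off+h)
    R=best_down(P(60),DA+np.pi/2)
    r.reach(P(70),R);r.movel(P(5),max_speed=.1);st('near')
    for h in(2,1,0,-.7):
        r.movel(P(h),max_speed=.03);o=r.get_obs()
        if o['ft_force'][2]>1.5: break
    st(h);r.ungrasp();r.movel(P(70),max_speed=.12);st('off')
E
python3 -c "
from cap import *
place(np.array([.5640,.4095]),np.radians(85),32)"
```

```text
cap 0.76 [216.8, 169.3, 66.6, 27.3] [0.5612 0.406 ] 85.2 0.948
grip t 61.5 tcp [0.5617 0.4063 0.0191] F [-1.2  0.2  6.2] w 0.686 ff 66.1
lift t 62.4 tcp [0.5608 0.4058 0.1367] F [ 0.2 -0.1 -1.1] w 0.692 ff 65.4
near t 64.3 tcp [0.5154 0.1395 0.0605] F [ 0.3 -0.3 -0.9] w 0.686 ff 65.4
-0.7 t 65.3 tcp [0.515  0.1394 0.055 ] F [-2.   0.4  6.7] w 0.684 ff 66.3
off t 66.5 tcp [0.5146 0.1393 0.1245] F [-0.3 -1.  -0.1] w 1.0 ff 0.0
```

```bash
python3 - <<'E'
from cap import *
place(np.array([.641,-.055]),np.radians(78),-6)
pos=dk(20,60,230);r.reach(pos,best_down(pos,DA));r.sleep(.2);w=r.snapshot('wrist')
def rep(p,n):
    for q in('cap0','plate_b','scraper','chip0'):
        for d in r.trace(q,p):
            ys,xs=np.nonzero(d['mask']);z=.05 if q=='cap0' else .02
            c=unproj(p,[xs.mean(),ys.mean()],z)[0];print(n,q,round(d['conf'],2),d['bbox'],'world',c[:2].round(3),'dock',((c-[DX,DY,0])@Rz(DA)*1000)[:2].round())
            if q=='cap0' and d['conf']>.4:
                v,i=fit([p],[d['mask']],'cap',c[:2],.036);print('   fit dock',((np.r_[v[:2],0]-[DX,DY,0])@Rz(DA)*1000)[:2].round(1),np.degrees(v[2]-DA).round(1)%180,round(i,3))
rep(w,'wrist')
r.reach((.3,.25,.35),best_down((.3,.25,.35),DA));rep(r.snapshot('top'),'top');st()
E
```

```text
cap 0.76 [223.7, 167.7, 69.9, 32.6] [ 0.6405 -0.0561] 79.7 0.961
grip t 69.6 tcp [ 0.641  -0.0562  0.0191] F [-1.4 -0.5  5.9] w 0.686 ff 65.9
lift t 70.5 tcp [ 0.64   -0.056   0.1369] F [-0.5 -0.2 -1. ] w 0.688 ff 65.2
near t 72.6 tcp [0.5113 0.1015 0.0605] F [ 0.4 -0.8 -0.6] w 0.688 ff 65.1
-0.7 t 73.6 tcp [0.5109 0.1016 0.055 ] F [-2.3 -0.5  7.2] w 0.688 ff 66.0
off t 74.7 tcp [0.5105 0.1016 0.1245] F [-0.4  0.2 -0.7] w 1.002 ff 0.0
wrist cap0 0.79 [255.1, 200.9, 22.4, 52.3] world [0.513 0.14 ] dock [33.  3.]
   fit dock [32.1  1.4] 91.2 0.95
wrist cap0 0.74 [218.4, 197.2, 26.4, 57.8] world [0.509 0.103] dock [-5.  3.]
   fit dock [-4.9  0.6] 91.2 0.941
wrist plate_b 0.61 [177.9, 182.8, 155.9, 70.0] world [0.512 0.115] dock [8. 1.]
wrist scraper 0.83 [359.4, 46.5, 85.9, 71.7] world [0.376 0.304] dock [180. 157.]
wrist chip0 0.76 [220.9, 256.6, 19.2, 10.1] world [0.572 0.09 ] dock [-11. -62.]
wrist chip0 0.65 [240.6, 252.9, 13.7, 15.2] world [0.576 0.114] dock [ 13. -63.]
wrist chip0 0.62 [74.8, 171.4, 318.7, 156.6] world [0.531 0.103] dock [ -2. -19.]
wrist chip0 0.48 [271.3, 255.5, 12.0, 19.8] world [0.585 0.148] dock [ 49. -68.]
top cap0 0.76 [222.0, 195.3, 20.6, 28.3] world [0.512 0.104] dock [-4. -0.]
   fit dock [-2.9 -1.2] 89.5 0.84
top cap0 0.66 [211.1, 196.9, 10.2, 21.2] world [0.516 0.142] dock [35. -0.]
   fit dock [34.9 -0.7] 89.9 0.897
top plate_b 0.58 [361.6, 172.1, 82.7, 39.5] world [ 0.624 -0.315] dock [-407. -157.]
top plate_b 0.56 [183.3, 189.3, 74.6, 43.1] world [0.513 0.121] dock [13.  0.]
top scraper 0.7 [121.2, 240.2, 38.2, 32.5] world [0.378 0.301] dock [178. 155.]
top chip0 0.55 [213.1, 174.6, 8.6, 6.8] world [0.591 0.15 ] dock [ 51. -74.]
 t 77.7 tcp [0.3006 0.2497 0.3493] F [-0.  -0.2 -0.2] w 1.003 ff 0.0
```

```bash
python3 -c "
from station import r
print(r.job_done())"
```

```text
the job is handed in; nothing more can be done
None
```

The job is handed in at about 78 s on the robot's clock (limit 210 s). The three chips found are in the tray and the scraper is back on the bench. The dirty plate lies on the rest with its grip block at the low end, the clean plate is home behind the catch, and both caps found are side by side on it. I confirmed all this by camera, but the judging result was not returned.

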